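# Ready the printer service tray

## Robot

A 6-joint arm with a two-finger parallel gripper is mounted at the origin on a cart in front of the work surface, level with it; the furniture and walls round the work are solid. World frame = base frame: x ahead of the robot, y to its left, z up, the work surface at z = 0. Lengths are in mm, angles in rad, forces in N, time in s.
With the tool pointing down it reaches from about 375 to 750 mm from the base axis. Payload 9 kg.
Tool frame: the origin (TCP) lies midway between the tips of the shut fingers; the grasp point (between the pads) lies 19 mm behind it; z points along the fingers, y is the line along which they close (so a half turn about z gives the same grasp; the last joint's range is limited). The gripper opens to 85 mm and grips with 20 to 120 N. Pads are 22 mm wide; open, the fingers measure 114 mm over their backs; the gripper's body (76 mm by 85 mm) begins 54 mm behind the grasp point. The pads swing forward as they close: fully open they stand 13 mm farther back than shut.
Start: joints at [1.129, 0.104, 0.097, 1.564, 0, 1.353], TCP at [133.164, 585.068, 231.331] pointing down, gripper open.
Joint ranges: [-2.99, 2.99], [-0.84, 1.86], [-1.1, 1.16], [-1.84, 2.11], [-1.51, 1.56], [-3.14, 3.14]. Speed limits (rad/s): [2.22, 2.22, 2.57, 3.14, 3.14, 3.14].

## Interface

Orientations are given as a unit quaternion [x, y, z, w].
In Python, from rig import arm gives the robot as it stands.
- The arm moves only by the shell command python3 -m pendant 'ROWS' [OPENING] [FORCE]. ROWS is JSON, a list of rows, each an object of numbers: "dx", "dy", "dz": the shift along the world's x, y, z in m; "rx", "ry", "rz": the turn, a rotation vector about the world's x, y, z in rad. A call has 1 to 12 rows; each row shifts and turns the commanded pose from where the row before left it; what a row does not reach is not made up. A row lasts 1/10 s, in which the tool goes at most 50 mm and 8.59 degrees, less where a joint would pass 70% of its speed; a pose out of reach is approached as far as the arm can. A call is refused whole if a number of a shift passes 0.05 or a number of a turn 0.15, either way. A call with a gripper value outside its range is refused whole. OPENING is the gripper command: -1 is fully open, 1 is shut, values between are in proportion, set as the call begins (- or left out, the last holds). The fingers move at their own pace and stop on an object; FORCE is the grip in N (left out, the last holds). Time passes only in rows, so rows that do not move let the fingers close. It gives the time, the measured TCP pose, the force, the opening and the grip force at its end, in the units of the state.
- arm.observe(): the state, without advancing time (a new reading comes with each control period).
- arm.grab_frame(name): name is "side" or "top"; returns the picture (384x512x3 uint8, red, green, blue); there is no depth.
- arm.camera_params(name): a dict with "fx", "fy", "cx", "cy" (pixels), "R" (3x3) and "t" (3): a world point X has camera coordinates R X + t. Camera axes: x right, y down, z forward; pixel columns grow to the right and rows downward; lengths in mm; the calibration is good to about 2 mm. A picture is of the moment at which its call begins. camera_params takes no time and is no camera call.
- arm.job_done(): hands the job in; it is judged then, once.
Trained networks look in the newest picture that a camera, given by its name, has taken for a name from the list of things; names that differ only in an ending like _2 or _b are one class to them, and where a whole thing is asked for, a point or a joint stands for the part that bears it (a point fixed in the world has none). Each returns a list of dicts, best first, with "conf" (0 to 1); they miss things now and then, are a little off and sometimes report something else, mostly with a low value. They report only what shows in the picture. A call takes as long as a camera call. They do not tell look-alikes from the thing itself.
- arm.regions_of(camera, label): "pixels" (384x512 bool, what is visible of it) and "bbox" ([left, top, right, bottom] in pixels, round what is visible of it).
- arm.pinpoint(camera, label): "centre" ([column, row] in pixels: a listed point, or the origin of a listed thing).
The state is a dict: "time": time; "q": joint angles; "dq": joint speeds; "effort": joint torques, N m; "eef_pos": TCP position; "tool_rot": TCP orientation; "contact_force": force on the tool from outside, world axes, zero at the start; "ft_torque": the same for the moment, N m; "width": opening from 0.0 (shut) to 1.0 (fully open); "gripper_force": force on a finger pad.
Only numpy, scipy, OpenCV 4.12 (cv2) and the standard library are available. Lean on these libraries where they do the work, as an engineer would, in place of code of your own. Each camera call takes 0.05 s, during which the arm holds its last target. There are 200 camera calls.

## Task

Get the printer service tray ready: take the rake by its grip and comb it across the tray until every roller lies down in a groove, parallel to the others, moving the rollers with the rake only, never with the fingers. Stand the rake back on the middle of its mat, lengthwise, and move every capped tube that is in the store rack into a hole of the tray's tube block, upright and fully home. Leave the phone, the tape roll and the bottle alone.

Things in the scene. Friction and masses are not known exactly. Their poses are not given: they have to be found in the camera images.
- tray: fixed grey service tray; origin on the desk under the centre of its grooved bed. 7 round-lipped grooves, 18 mm wide, along its x, 150 mm long between end walls (inner faces x = +-76 mm, tops 46 mm above the desk); centres at y = -90 to 90 mm, 30 mm apart; groove bottoms 16 mm, ridge tops 30 mm above the desk; back wall, 46 mm high, at y = 99 mm.
- tray_entry (a point): middle of the tray's open -y side, on top of its low sill (tray frame x = 0, y = -112 mm, 30 mm above the desk, sill 8 mm thick): the rake can pass over it into the bed, combing along the tray's y, across the grooves
- tray_hole0 (a point): centre of the mouth of hole 0 in the tray's white tube block (176 x 50 x 50 mm high; hole at x = -50, y = 141 mm in the tray's frame), 50 mm above the desk; the hole is vertical, 27 mm wide and 40 mm deep (floor 10 mm above the desk)
- tray_hole1 (a point): centre of the mouth of hole 1 in the tray's white tube block (176 x 50 x 50 mm high; hole at x = 0, y = 141 mm in the tray's frame), 50 mm above the desk; the hole is vertical, 27 mm wide and 40 mm deep (floor 10 mm above the desk)
- tray_hole2 (a point): centre of the mouth of hole 2 in the tray's white tube block (176 x 50 x 50 mm high; hole at x = 50, y = 141 mm in the tray's frame), 50 mm above the desk; the hole is vertical, 27 mm wide and 40 mm deep (floor 10 mm above the desk)
- rack: fixed aluminium store rack, 170 x 50 x 50 mm high; origin under its centre; three vertical holes at x = -50, 0, 50 mm along its x axis (y = 0), 27 mm wide, 40 mm deep
- mat: fixed black rubber mat, 190 x 100 x 4 mm, on which the rake stands; origin under its centre, x along its length
- rake: loose rake, 136 x 52 x 102 mm high, 0.12 kg, standing upright on its tines; origin midway between the tine tips, at their height, z up; x along its head. Two rows of five steel tines (y = +-20 mm, x = -60 to 60 mm, 6 mm thick, 34 mm long) under a black bar (34 to 46 mm above the tips)
- rake_grip (a point): point on the rake's upright square wooden grip (20 x 20 mm, faces along the rake's x and y, 46 to 102 mm above the tine tips), 80 mm above the tine tips. Tine tips 4 to 5 mm above the tray's ridges push a roller lying across the ridges (it rises 16 mm above them) and pass over one lying in a groove (2 mm above)
- roller0: loose printer roller, 16 mm thick, 130 mm long, 0.05 kg, smooth black plastic (slippery, friction about 0.25) with steel ends; origin at its centre, x along its length. At the start it lies askew across the ridges of the tray; lying in a groove its centre is 24 mm above the desk. Two to four rollers are present
- roller1: loose printer roller, 16 mm thick, 130 mm long, 0.05 kg, smooth black plastic (slippery, friction about 0.25) with steel ends; origin at its centre, x along its length. At the start it lies askew across the ridges of the tray; lying in a groove its centre is 24 mm above the desk. Two to four rollers are present
- roller2: loose printer roller, 16 mm thick, 130 mm long, 0.05 kg, smooth black plastic (slippery, friction about 0.25) with steel ends; origin at its centre, x along its length. At the start it lies askew across the ridges of the tray; lying in a groove its centre is 24 mm above the desk. Two to four rollers are present
- roller3: loose printer roller, 16 mm thick, 130 mm long, 0.05 kg, smooth black plastic (slippery, friction about 0.25) with steel ends; origin at its centre, x along its length. At the start it lies askew across the ridges of the tray; lying in a groove its centre is 24 mm above the desk. Two to four rollers are present
- tube0: loose capped tube, white, 24 mm thick, with a black cap 28 mm thick and 22 mm high, 107 mm high in all, 0.05 kg; origin at the centre of its underside, z up its axis. It starts upright in a hole of the store rack, underside 10 mm above the desk. Two or three tubes are present
- tube1: loose capped tube, white, 24 mm thick, with a black cap 28 mm thick and 22 mm high, 107 mm high in all, 0.05 kg; origin at the centre of its underside, z up its axis. It starts upright in a hole of the store rack, underside 10 mm above the desk. Two or three tubes are present
- tube2: loose capped tube, white, 24 mm thick, with a black cap 28 mm thick and 22 mm high, 107 mm high in all, 0.05 kg; origin at the centre of its underside, z up its axis. It starts upright in a hole of the store rack, underside 10 mm above the desk. Two or three tubes are present
- phone_red: bystander: red phone lying flat, 138 x 68 x 9 mm, origin under its centre
- tape_roll: bystander: roll of tape lying flat, 81 mm across, 19 mm high, origin under its centre
- ipa_bottle: bystander: dropper bottle, 39 mm across, 114 mm high, origin under its centre
There are look-alikes about, which are no part of the job. Leave any turquoise look-alike of the tube2 alone.

How it is judged (in metres and radians):
On the way, in this order (a step that is already met when the one before it is completed fails the run):
1. the rake stands down in the tray and pushes a roller (x of rake in the frame of tray between -0.04 and 0.04 m and y of rake in the frame of tray between -0.15 and 0.12 m and z of rake in the frame of tray below 0.046 m and (contact force between rake and roller0 above 0.1 N or contact force between rake and roller1 above 0.1 N or contact force between rake and roller2 above 0.1 N or contact force between rake and roller3 above 0.1 N)).
2. every roller lies down in a groove, parallel to the grooves (z of each of roller0, roller1, roller2, roller3 in the frame of tray below 0.029 m and x of roller0 in the frame of tray between -0.075 and 0.075 m and y of roller0 in the frame of tray between -0.1 and 0.1 m and angle between the x axis of each of roller0, roller1, roller2, roller3 and the x axis of tray, either way round below 0.1 rad and x of roller1 in the frame of tray between -0.075 and 0.075 m and y of roller1 in the frame of tray between -0.1 and 0.1 m and x of roller2 in the frame of tray between -0.075 and 0.075 m and y of roller2 in the frame of tray between -0.1 and 0.1 m and x of roller3 in the frame of tray between -0.075 and 0.075 m and y of roller3 in the frame of tray between -0.1 and 0.1 m), for 0.3 s.
At the end, for the whole second after the job is handed in: Rollers in grooves (centre < 29 mm above the desk, within 0.1 rad of the groove); rake upright on its mat, within 30 mm of its centre and 0.25 rad of its length; tubes in tray holes within 5 mm of the axis, tilt < 0.12 rad, underside < 16 mm above the desk; all at rest (all of step 2 and horizontal distance between rake and mat below 0.03 m and angle between rake's own z axis and vertical below 0.08 rad and height (world z) of rake below 0.009 m and angle between the x axis of rake and the x axis of mat, either way round below 0.25 rad and (horizontal distance between tube0 and tray_hole0 below 0.005 m or horizontal distance between tube0 and tray_hole1 below 0.005 m or horizontal distance between tube0 and tray_hole2 below 0.005 m) and angle between each of tube0, tube1, tube2's own z axis and vertical below 0.12 rad and height (world z) of each of tube0, tube1, tube2 below 0.016 m and (horizontal distance between tube1 and tray_hole0 below 0.005 m or horizontal distance between tube1 and tray_hole1 below 0.005 m or horizontal distance between tube1 and tray_hole2 below 0.005 m) and (horizontal distance between tube2 and tray_hole0 below 0.005 m or horizontal distance between tube2 and tray_hole1 below 0.005 m or horizontal distance between tube2 and tray_hole2 below 0.005 m) and linear speed of each of rake, roller0, roller1, roller2, roller3, tube0, tube1, tube2 below 0.02 m/s); the robot touches nothing.
It fails at once if the fingers press on a roller (contact force between the fingers and roller0 above 2 N or contact force between the fingers and roller1 above 2 N or contact force between the fingers and roller2 above 2 N or contact force between the fingers and roller3 above 2 N).
It fails at once if a bystander is moved more than 30 mm (distance of any of phone_red, tape_roll, ipa_bottle from where it was at the start of the episode above 0.03 m).
Of roller0, roller1, roller2, roller3 only 2 to 4 are there at a start; the rules pass over those that are not, and their reading is None.
Of tube0, tube1, tube2 only 2 to 3 are there at a start; the rules pass over those that are not, and their reading is None.
At some moment in a run one of roller0, roller1, roller2, roller3 may be knocked a few centimetres aside while the robot is not near it.
Once in a run the grip may slacken for a moment while it holds something.
It also fails if it takes over 210 s, if anything falls off the work surface, if the arm or the gripper's body presses on something with over 40 N, if the wrist force passes 120 N, or if a joint passes its speed limit or range.

## Working session

There is one attempt and no reset: what is moved stays moved. The work goes in short steps, Python scripts to look and compute and a shell command to move; the robot and the scene stay as the last step left them, time stands still between calls to the robot, and variables do not carry over. Pictures are saved under pics/ and viewed, at most 14 in all, crops included, and the job is handed in when it is done.

```bash
ls; mkdir -p pics; python3 - <<'E'
from rig import arm
import cv2
s=arm.observe(); print(s)
for n in("side","top"):
    im=arm.grab_frame(n); cv2.imwrite(f"pics/{n}0.png",cv2.resize(im[:,:,::-1],(800,600),interpolation=cv2.INTER_CUBIC))
    print(n,arm.camera_params(n))
E
```

```text
pics
{'time': 0.0, 'q': array([1.12928649e+00, 1.04691417e-01, 9.64459265e-02, 1.56390804e+00,
       6.01520105e-06, 1.35309838e+00]), 'dq': array([ 0.00182182, -0.00102792,  0.0015931 , -0.00056194,  0.00099871,
       -0.00170707]), 'effort': array([-4.54505125e-04, -5.56926513e+01,  5.03654802e+01,  1.67085032e-02,
       -4.94968299e-04, -1.82877031e-06]), 'eef_pos': array([133.00579855, 584.7190316 , 230.51410213]), 'tool_rot': array([ 1.11672500e-01,  9.93744833e-01, -6.41098176e-04, -2.22487077e-04]), 'contact_force': array([ 0.10376447,  0.60686039, -0.49010661]), 'ft_torque': array([-0.01946358,  0.01488917, -0.03819043]), 'gripper_force': 0.0, 'width': 0.9997490220291937}
side {'fx': 427.7870560544957, 'fy': 427.7870560544957, 'cx': 254.1384012612061, 'cy': 188.16923072290703, 'R': array([[ 0.82737198, -0.56155952, -0.0103203 ],
       [-0.21346244, -0.29740202, -0.93058359],
       [ 0.51950879,  0.77214179, -0.36593396]]), 't': array([-416.03107472,  203.28046313, 1158.16342716])}
top {'fx': 390.4393742040528, 'fy': 390.4393742040528, 'cx': 252.1794379977616, 'cy': 186.00562363620242, 'R': array([[-0.01305761, -0.9999067 , -0.00401139],
       [-0.97846669,  0.01360388, -0.20595601],
       [ 0.20599137,  0.00123572, -0.97855303]]), 't': array([  28.75103249,  511.90385535, 1178.09224486])}
```

View pics/top0.png

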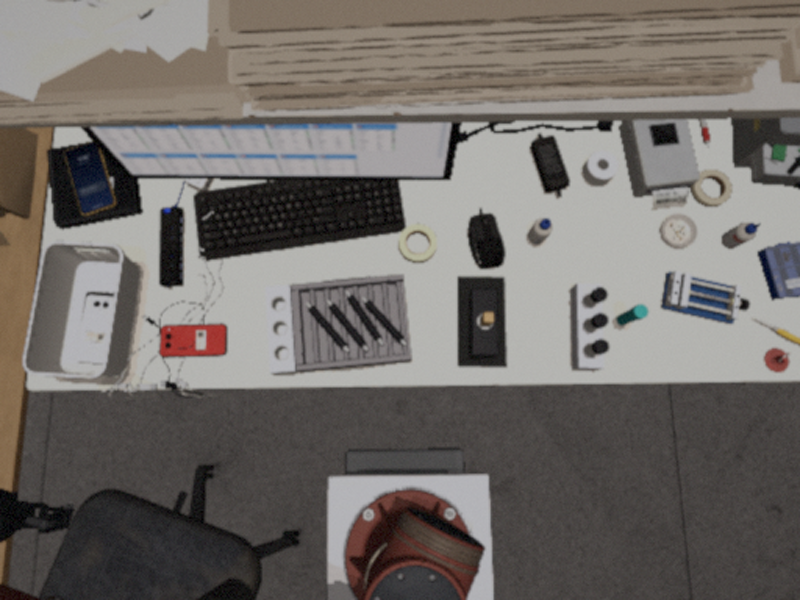

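View pics/side0.png

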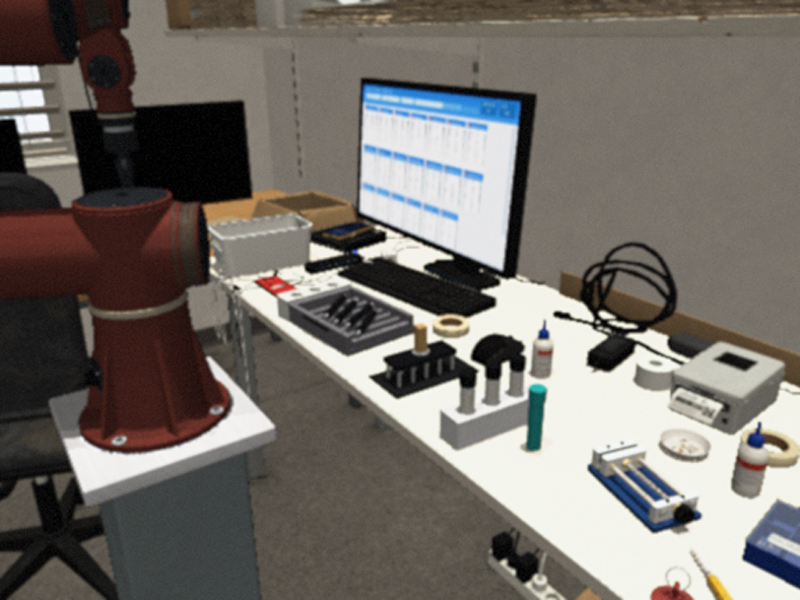

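```bash
cat > h.py <<'E'
from rig import arm
import numpy as np, cv2
def ray(cam,px,z):
    "world point at height z (mm) seen at pixel px"
    p=arm.camera_params(cam); R,t=p['R'],p['t']
    d=R.T@np.array([(px[0]-p['cx'])/p['fx'],(px[1]-p['cy'])/p['fy'],1]); c=-R.T@t
    return c+d*(z-c[2])/d[2]
def proj(cam,X):
    p=arm.camera_params(cam); c=p['R']@np.array(X,float)+p['t']
    return np.array([p['fx']*c[0]/c[2]+p['cx'],p['fy']*c[1]/c[2]+p['cy']])
E
python3 - <<'E'
from h import *
np.set_printoptions(precision=1,suppress=True)
Z=dict(tray=0,tray_entry=30,tray_hole0=50,tray_hole1=50,tray_hole2=50,rack=0,mat=0,rake_grip=84,rake=4,roller0=38,tube0=10,phone_red=0,tape_roll=0,ipa_bottle=0)
for l,z in Z.items():
    for r in arm.pinpoint("top",l):
        print(l,round(r['conf'],2),np.array(r['centre']),ray("top",r['centre'],z)[:2])
E
```

```text
tray 0.9 [226.3 208.6] [449.5 107.1]
tray_entry 0.67 [261.8 203.8] [458.8  -8. ]
tray_hole0 0.97 [176.3 195.4] [486.  261.2]
tray_hole0 0.82 [180.4 225.9] [389.7 245.9]
tray_hole0 0.62 [178.1 209.8] [440.2 254.3]
tray_hole1 0.97 [176.3 195.4] [486.  261.2]
tray_hole1 0.82 [180.4 225.9] [389.7 245.9]
tray_hole1 0.62 [178.1 209.8] [440.2 254.3]
tray_hole2 0.97 [176.3 195.4] [486.  261.2]
tray_hole2 0.82 [180.4 225.9] [389.7 245.9]
tray_hole2 0.62 [178.1 209.8] [440.2 254.3]
rack 0.59 [372.  208.5] [ 443.4 -366.5]
mat 0.64 [308.4 207. ] [ 451.1 -160.1]
rake_grip 0.73 [313.8 204.7] [ 445.1 -164.8]
rake 0.8 [309.3 208.8] [ 444.6 -162.2]
roller0 0.77 [241.  206.8] [448.8  58.1]
roller0 0.66 [233.8 202. ] [464.5  80.8]
roller0 0.53 [208.7 208.8] [443.9 160.1]
roller0 0.52 [223.  206.3] [451.2 114.9]
tube0 0.69 [371.9 209.3] [ 439.3 -362.9]
tube0 0.64 [374.1 224.6] [ 389.9 -366.2]
tube0 0.63 [372.1 193.9] [ 489.7 -367.4]
tube0 0.61 [398.6 204.1] [ 455.1 -450.3]
phone_red 0.98 [119.9 220.3] [416.  451.7]
phone_red 0.5 [375.  212.5] [ 430.1 -375.2]
tape_roll 0.89 [267. 155.] [628.9 -29.1]
tape_roll 0.39 [374.8 223.8] [ 393.5 -371.7]
tape_roll 0.23 [244.7 206.7] [454.9  47.2]
ipa_bottle 0.65 [344.6 149.3] [ 645.1 -289.9]
```

The top view shows the tray at about (350,325) with 4 askew rollers, its white block with three empty holes at (280,303), (280,327) and (282,352), and the rake on its mat at (486,320). Candidates for the tubes are three black caps in the rack at (597,295), (597,321) and (599,347), and a turquoise look-alike standing outside it at (632,316). I take the three black-capped ones. There is only one rake. The tape roll is at (418,243), the phone at (193,340) and the bottle at (541,231).

```bash
python3 - <<'E'
from h import *
from scipy.optimize import least_squares
np.set_printoptions(precision=1,suppress=True)
im=arm.grab_frame("top"); arm.grab_frame("side")
a=cv2.resize(im[165:250,165:335],(800,400),interpolation=cv2.INTER_CUBIC)
b=cv2.resize(im[165:250,355:425],(330,400),interpolation=cv2.INTER_CUBIC)
cv2.imwrite("pics/crop1.png",a[:,:,::-1]); cv2.imwrite("pics/crop_tubes.png",b[:,:,::-1])
P={'tray':(0,0,0),'tray_entry':(0,-112,30),'tray_hole0':None}
obs=[]
def fit(obs,x0):
    def f(v):
        c,s=np.cos(v[2]),np.sin(v[2]); r=[]
        for cam,L,px in obs: r+=list(proj(cam,(v[0]+c*L[0]-s*L[1],v[1]+s*L[0]+c*L[1],L[2]))-px)
        return r
    s=least_squares(f,x0,loss='soft_l1',x_scale=[10,10,.1]); return s.x,np.array(f(s.x)).reshape(-1,2)
H=[(-50,141,50),(0,141,50),(50,141,50)]
for cam in("top","side"):
    o=[]
    for l in('tray','tray_entry'):
        r=arm.pinpoint(cam,l)
        if r: o.append((cam,P[l],r[0]['centre']))
    c0,s0=np.cos(.08),np.sin(.08)
    for r in arm.pinpoint(cam,'tray_hole0'):
        d=[np.linalg.norm(proj(cam,(450+c0*h[0]-s0*h[1],107+s0*h[0]+c0*h[1],50))-r['centre']) for h in H]
        i=int(np.argmin(d)); print(cam,'hole',i,round(min(d),1),round(r['conf'],2))
        if min(d)<8:o.append((cam,H[i],r['centre']))
    print(cam,len(o),*fit(o,[450,107,.08])); obs+=o
v,res=fit(obs,[450,107,.08]); print('tray',v[:2],round(v[2],3))
def tri(l):
    for cam in("top","side"):
        for r in arm.pinpoint(cam,l)[:4]: print(l,cam,round(r['conf'],2),np.array(r['centre']))
tri('rake_grip');tri('rake');tri('rack');tri('tube0');tri('mat')
for l in('mat','rack','tray'):
    r=arm.regions_of("top",l)
    if r: print(l,cv2.minAreaRect(np.argwhere(r[0]['pixels'])[:,::-1].astype(np.float32)))
E
```

```text
top hole 1 3.0 0.84
top hole 0 1.3 0.74
top hole 2 3.8 0.7
top hole 2 170.2 0.64
top 5 [451.6 107.8   0.1] [[-1.2 -0.7]
 [ 0.4  0.1]
 [ 2.5  2.1]
 [-1.   0.6]
 [ 0.2 -3. ]]
side hole 2 3.1 0.84
side hole 0 2.3 0.65
side hole 1 3.9 0.6
side hole 2 14.1 0.22
side 5 [438.  101.1   0. ] [[-3.9  2.3]
 [ 0.8 -0.4]
 [ 2.  -1.5]
 [ 0.3 -1.4]
 [-1.7  4.4]]
tray [450.6 107.8] 0.102
rake_grip top 0.68 [312.2 205.2]
rake_grip side 0.61 [270.1 214.5]
rake top 0.9 [310.  207.2]
rake side 0.62 [236.4 205. ]
rake side 0.6 [269.5 240.6]
rack top 0.92 [370.4 208.7]
rack side 0.94 [315.3 275.7]
tube0 top 0.7 [396.4 203.3]
tube0 top 0.61 [372.1 193.3]
tube0 top 0.57 [371.6 212.3]
tube0 top 0.43 [373.2 223.8]
tube0 side 0.8 [297.1 276.8]
tube0 side 0.63 [330.5 264.7]
tube0 side 0.56 [312.9 271.7]
mat top 0.74 [307.  204.8]
mat top 0.18 [256.8 204. ]
mat side 0.81 [268.3 241.7]
mat side 0.18 [185.5 188.9]
mat ((308.5, 206.0), (58.0, 31.0), 90.0)
rack ((375.43463134765625, 210.014892578125), (54.34960174560547, 20.177221298217773), 88.49256896972656)
tray ((215.06173706054688, 208.1945037841797), (58.03782653808594, 92.5240707397461), 84.92039489746094)
```

View pics/crop1.png

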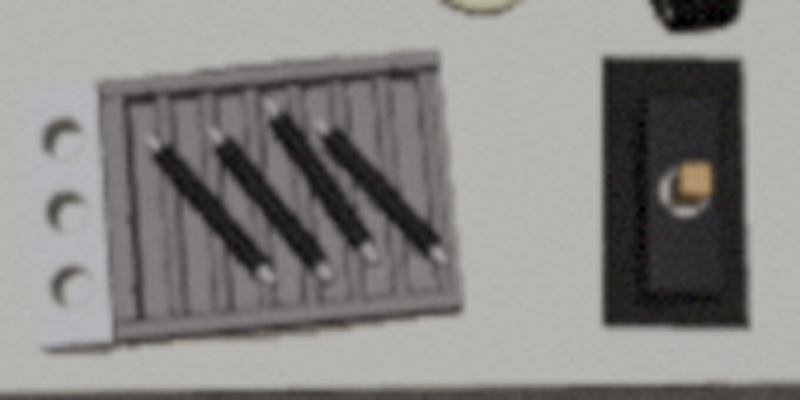

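View pics/crop_tubes.png

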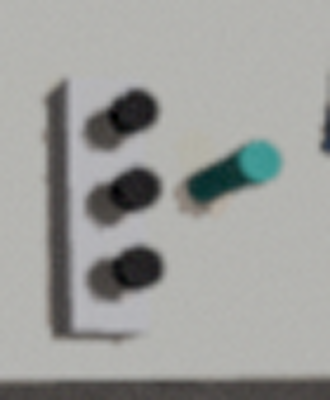

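The crops show four rollers at about 40° to the grooves, three clear holes in the block, and the rake grip top at crop (694,180). In the rack there are three black-capped tubes, at crop (133,110), (135,188) and (138,267). The turquoise tube stands outside it. Next I turn hand-read corners into world positions.

```bash
python3 - <<'E'
from h import *
np.set_printoptions(precision=1,suppress=True)
k=800/170
def w(u,v,z,ox=165): return ray("top",((u+.5)/k+ox-.5,(v+.5)/k+165-.5),z)[:2]
for n,p,z in [("wall UL",(100,82),46),("wall UR",(438,53),46),("wall LR",(463,310),46),("wall LL",(115,345),46),
 ("hole",(64,138),50),("hole",(68,212),50),("hole",(72,288),50),("blk UL?",(38,90),50),("blk LL",(42,347),50),
 ("grip",(694,180),106),("bar UL",(645,95),50),("bar UR",(722,95),50),("bar LL",(648,290),50),("bar LR",(722,292),50),
 ("mat",(603,57),4),("mat",(741,60),4),("mat",(748,326),4),("mat",(604,326),4)]: print(n,w(*p,z))
for a,b in [((153,143),(264,274)),((214,134),(323,271)),((273,104),(371,252)),((322,124),(439,257))]:
    A,B=w(*a,38),w(*b,38); print("roller",A,B,np.linalg.norm(A-B))
for u,v in [(133,110),(135,188),(138,267)]: print("cap",w(u,v,117,355))
for u,v in [(66,80),(70,330)]: print("rack L edge",w(u,v,50,355))
# side
im=arm.grab_frame("side")
print("grip side proj", proj("side",(445,-163,106)), proj("side",(440,-366,117)))
c=cv2.resize(im[170:280,150:350],(800,440),interpolation=cv2.INTER_CUBIC); cv2.imwrite("pics/side1.png",c[:,:,::-1])
E
```

```text
wall UL [529.6 232.7]
wall UR [546.6   3.9]
wall LR [372.5  -9.8]
wall LL [352.7 219. ]
hole [490.7 255.3]
hole [440.6 251.4]
hole [390.  247.4]
blk UL? [523.8 273.7]
blk LL [351.7 266.1]
grip [ 447.2 -156.5]
bar UL [ 514.7 -134.7]
bar UR [ 514.  -186.4]
bar LL [ 383.6 -131.6]
bar LR [ 381.6 -180.1]
mat [ 552.1 -112.3]
mat [ 548.6 -208.8]
mat [ 363.  -204.3]
mat [ 364.3 -106.5]
roller [488.7 197.4] [399. 122.] 117.18503848620625
roller [494.3 156.2] [400.4  82.7] 119.2176072069008
roller [514.5 116.3] [412.7  50.6] 121.13964536263913
roller [500.2  83.1] [408.7   5.3] 120.05108564441815
cap [ 487.4 -367.6]
cap [ 437.5 -364.7]
cap [ 387.8 -362.5]
rack L edge [ 522.1 -347. ]
rack L edge [ 354.7 -337.2]
grip side proj [269.  208.5] [315.5 232.2]
```

View pics/side1.png

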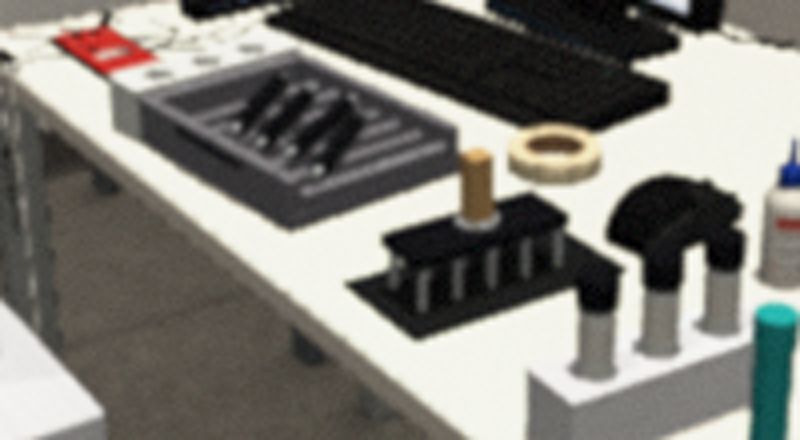

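```bash
python3 -m pendant '[{"dx":0.03,"dy":-0.028,"rz":0.05},{"dx":0.03,"dy":-0.028,"rz":0.05},{"dx":0.03,"dy":-0.028,"rz":0.05},{"dx":0.03,"dy":-0.028,"rz":0.04},{"dx":0.03,"dy":-0.028},{"dx":0.03,"dy":-0.028},{"dx":0.03,"dy":-0.028},{"dx":0.03,"dy":-0.028},{"dx":0.03,"dy":-0.028},{"dx":0.03,"dy":-0.028}]' -1 100
python3 -m pendant '[{"dy":-0.045},{"dy":-0.045},{"dy":-0.045},{"dy":-0.045},{"dy":-0.045},{"dy":-0.045},{"dy":-0.045},{"dy":-0.045},{"dy":-0.045},{"dx":0.014,"dy":-0.045},{},{}]'
```

```text
$[0]: bad value
$[0]: bad value
```

```bash
python3 -m pendant '[{"dx":0.03,"dy":-0.028,"dz":0,"rx":0,"ry":0,"rz":0.05}]' -1 100; python3 -m pendant --help | head -20
```

```text
time: 2.0
eef_pos: [161.2, 558.3, 230.9]
tool_rot: [0.085, 0.996, 0.0, -0.0]
contact_force: [2.4, 1.1, 0.3]
width: 1.001
gripper_force: 0.0invalid input: not JSON, or not a number
```

```bash
python3 -m pendant '[{"dx":0.03,"dy":-0.028,"dz":0,"rx":0,"ry":0,"rz":0.05},{"dx":0.03,"dy":-0.028,"dz":0,"rx":0,"ry":0,"rz":0.05},{"dx":0.03,"dy":-0.028,"dz":0,"rx":0,"ry":0,"rz":0.04},{"dx":0.03,"dy":-0.028,"dz":0,"rx":0,"ry":0,"rz":0},{"dx":0.03,"dy":-0.028,"dz":0,"rx":0,"ry":0,"rz":0},{"dx":0.03,"dy":-0.028,"dz":0,"rx":0,"ry":0,"rz":0},{"dx":0.03,"dy":-0.028,"dz":0,"rx":0,"ry":0,"rz":0},{"dx":0.03,"dy":-0.028,"dz":0,"rx":0,"ry":0,"rz":0},{"dx":0.03,"dy":-0.028,"dz":0,"rx":0,"ry":0,"rz":0}]'
python3 -m pendant '[{"dx":0,"dy":-0.045,"dz":0,"rx":0,"ry":0,"rz":0},{"dx":0,"dy":-0.045,"dz":0,"rx":0,"ry":0,"rz":0},{"dx":0,"dy":-0.045,"dz":0,"rx":0,"ry":0,"rz":0},{"dx":0,"dy":-0.045,"dz":0,"rx":0,"ry":0,"rz":0},{"dx":0,"dy":-0.045,"dz":0,"rx":0,"ry":0,"rz":0},{"dx":0,"dy":-0.045,"dz":0,"rx":0,"ry":0,"rz":0},{"dx":0,"dy":-0.045,"dz":0,"rx":0,"ry":0,"rz":0},{"dx":0,"dy":-0.045,"dz":0,"rx":0,"ry":0,"rz":0},{"dx":0.006,"dy":-0.045,"dz":0,"rx":0,"ry":0,"rz":0},{"dx":0.006,"dy":-0.045,"dz":0,"rx":0,"ry":0,"rz":0},{"dx":0,"dy":0,"dz":0,"rx":0,"ry":0,"rz":0}]'
```

```text
time: 2.9
eef_pos: [434.3, 303.7, 231.5]
tool_rot: [0.017, 1.0, 0.0, 0.0]
contact_force: [0.4, 0.2, -0.3]
width: 0.997
gripper_force: 0.0
time: 4.0
eef_pos: [445.2, -149.5, 230.8]
tool_rot: [0.019, 1.0, -0.0, -0.0]
contact_force: [0.3, 1.2, 0.2]
width: 1.001
gripper_force: 0.0
```

```bash
python3 -m pendant '[{"dx":0.001,"dy":-0.008,"dz":-0.03,"rx":0,"ry":0,"rz":0},{"dx":0,"dy":0,"dz":-0.04,"rx":0,"ry":0,"rz":0},{"dx":0,"dy":0,"dz":-0.04,"rx":0,"ry":0,"rz":0},{"dx":0,"dy":0,"dz":-0.03,"rx":0,"ry":0,"rz":0},{"dx":0,"dy":0,"dz":-0.02,"rx":0,"ry":0,"rz":0},{"dx":0,"dy":0,"dz":-0.005,"rx":0,"ry":0,"rz":0},{"dx":0,"dy":0,"dz":0,"rx":0,"ry":0,"rz":0}]'
python3 - <<'E'
from h import *
im=arm.grab_frame("side"); c=cv2.resize(im[100:280,180:360],(600,600),interpolation=cv2.INTER_CUBIC); cv2.imwrite("pics/side2.png",c[:,:,::-1])
E
```

```text
time: 4.7
eef_pos: [445.9, -152.5, 66.2]
tool_rot: [0.017, 1.0, 0.0, -0.0]
contact_force: [0.7, -0.5, 0.5]
width: 1.002
gripper_force: 0.0
```

View pics/side2.png

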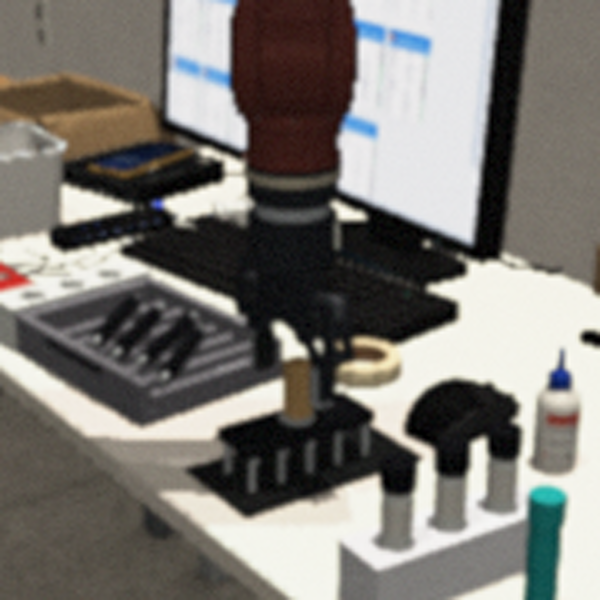

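The fingers straddle the grip: fingers at about (265,345) and (325,375), grip at (297,385). Closing now.

```bash
python3 -m pendant '[{"dx":0,"dy":-0.004,"dz":0,"rx":0,"ry":0,"rz":0},{"dx":0,"dy":0,"dz":0,"rx":0,"ry":0,"rz":0},{"dx":0,"dy":0,"dz":0,"rx":0,"ry":0,"rz":0}]'
python3 -m pendant '[{"dx":0,"dy":0,"dz":0,"rx":0,"ry":0,"rz":0},{"dx":0,"dy":0,"dz":0,"rx":0,"ry":0,"rz":0},{"dx":0,"dy":0,"dz":0,"rx":0,"ry":0,"rz":0},{"dx":0,"dy":0,"dz":0,"rx":0,"ry":0,"rz":0},{"dx":0,"dy":0,"dz":0,"rx":0,"ry":0,"rz":0},{"dx":0,"dy":0,"dz":0,"rx":0,"ry":0,"rz":0},{"dx":0,"dy":0,"dz":0,"rx":0,"ry":0,"rz":0},{"dx":0,"dy":0,"dz":0,"rx":0,"ry":0,"rz":0}]' 1 100
```

```text
time: 5.05
eef_pos: [446.6, -157.4, 67.2]
tool_rot: [0.017, 1.0, -0.0, 0.001]
contact_force: [0.2, -0.2, -0.1]
width: 1.001
gripper_force: 0.0
time: 5.85
eef_pos: [446.2, -156.9, 66.4]
tool_rot: [0.017, 1.0, 0.0, 0.0]
contact_force: [0.8, 0.4, 2.3]
width: 0.22
gripper_force: 97.4
```

```bash
python3 -m pendant '[{"dx":0,"dy":0,"dz":0.02,"rx":0,"ry":0,"rz":0},{"dx":0,"dy":0,"dz":0.03,"rx":0,"ry":0,"rz":0},{"dx":0.002,"dy":0.02,"dz":0.015,"rx":0,"ry":0,"rz":0.02},{"dx":0.003,"dy":0.02,"dz":0,"rx":0,"ry":0,"rz":0.025},{"dx":0.004,"dy":0.02,"dz":0,"rx":0,"ry":0,"rz":0.025},{"dx":0.003,"dy":0.02,"dz":0,"rx":0,"ry":0,"rz":0.025},{"dx":0.003,"dy":0.02,"dz":0,"rx":0,"ry":0,"rz":0.02},{"dx":0.001,"dy":0.01,"dz":0,"rx":0,"ry":0,"rz":0},{"dx":0,"dy":0.006,"dz":0,"rx":0,"ry":0,"rz":0},{"dx":0,"dy":0,"dz":0,"rx":0,"ry":0,"rz":0},{"dx":0,"dy":0,"dz":0,"rx":0,"ry":0,"rz":0}]'
python3 - <<'E'
from h import *
im=arm.grab_frame("top"); im2=arm.grab_frame("side")
a=cv2.resize(im[165:250,165:335],(800,400),interpolation=cv2.INTER_CUBIC)
b=cv2.resize(im2[165:265,170:370],(800,400),interpolation=cv2.INTER_CUBIC)
cv2.imwrite("pics/v3.png",cv2.resize(np.vstack([a,b]),(600,600))[:,:,::-1])
print(arm.observe()['eef_pos'])
E
```

```text
time: 6.95
eef_pos: [462.1, -41.4, 131.3]
tool_rot: [-0.04, 0.999, -0.0, -0.0]
contact_force: [0.4, -0.7, -1.2]
width: 0.224
gripper_force: 97.8
[462.13476489 -41.58078176 131.29571818]
```

View pics/v3.png

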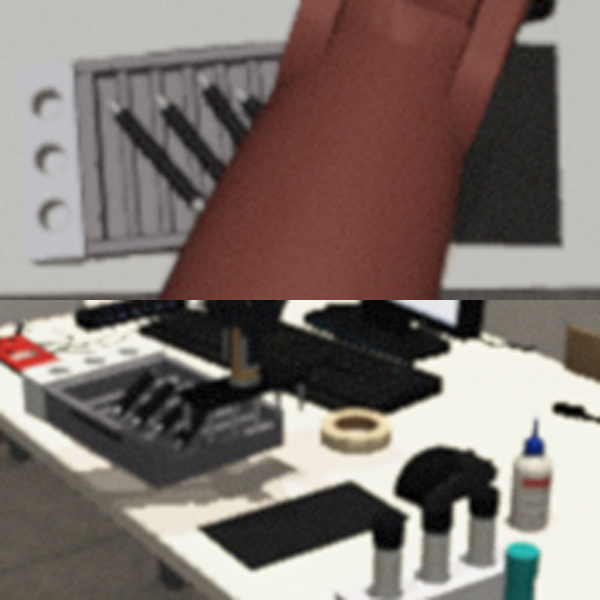

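```bash
python3 -m pendant '[{"dx":0,"dy":0,"dz":-0.017,"rx":0,"ry":0,"rz":0},{"dx":0,"dy":0,"dz":-0.017,"rx":0,"ry":0,"rz":0},{"dx":0,"dy":0,"dz":0,"rx":0,"ry":0,"rz":0},{"dx":0,"dy":0,"dz":0,"rx":0,"ry":0,"rz":0}]'
python3 -m pendant '[{"dx":-0.0008,"dy":0.01,"dz":0,"rx":0,"ry":0,"rz":0},{"dx":-0.0008,"dy":0.01,"dz":0,"rx":0,"ry":0,"rz":0},{"dx":-0.0008,"dy":0.01,"dz":0,"rx":0,"ry":0,"rz":0},{"dx":-0.0008,"dy":0.01,"dz":0,"rx":0,"ry":0,"rz":0},{"dx":-0.0008,"dy":0.01,"dz":0,"rx":0,"ry":0,"rz":0},{"dx":-0.0008,"dy":0.01,"dz":0,"rx":0,"ry":0,"rz":0},{"dx":0,"dy":0,"dz":0,"rx":0,"ry":0,"rz":0}]'
```

```text
time: 7.45
eef_pos: [462.0, -41.2, 97.5]
tool_rot: [-0.04, 0.999, 0.0, -0.0]
contact_force: [0.5, -0.1, 0.4]
width: 0.223
gripper_force: 97.8
time: 8.15
eef_pos: [457.1, 20.4, 97.3]
tool_rot: [-0.041, 0.999, 0.0, -0.0]
contact_force: [-0.5, 0.7, -1.4]
width: 0.22
gripper_force: 97.8
```

```bash
python3 -m pendant '[{"dx":-0.0008,"dy":0.01,"dz":0,"rx":0,"ry":0,"rz":0},{"dx":-0.0008,"dy":0.01,"dz":0,"rx":0,"ry":0,"rz":0},{"dx":-0.0008,"dy":0.01,"dz":0,"rx":0,"ry":0,"rz":0},{"dx":-0.0008,"dy":0.01,"dz":0,"rx":0,"ry":0,"rz":0},{"dx":-0.0008,"dy":0.01,"dz":0,"rx":0,"ry":0,"rz":0},{"dx":-0.0008,"dy":0.01,"dz":0,"rx":0,"ry":0,"rz":0},{"dx":0,"dy":0,"dz":0,"rx":0,"ry":0,"rz":0}]'
python3 - <<'E'
from h import *
im2=arm.grab_frame("side")
b=cv2.resize(im2[165:265,160:300],(800,571),interpolation=cv2.INTER_CUBIC)
cv2.imwrite("pics/v4.png",b[:,:,::-1])
E
```

```text
time: 8.85
eef_pos: [457.6, 75.3, 105.2]
tool_rot: [-0.04, 0.999, -0.006, 0.006]
contact_force: [-6.2, -13.0, 51.3]
width: 0.227
gripper_force: 105.5
```

View pics/v4.png

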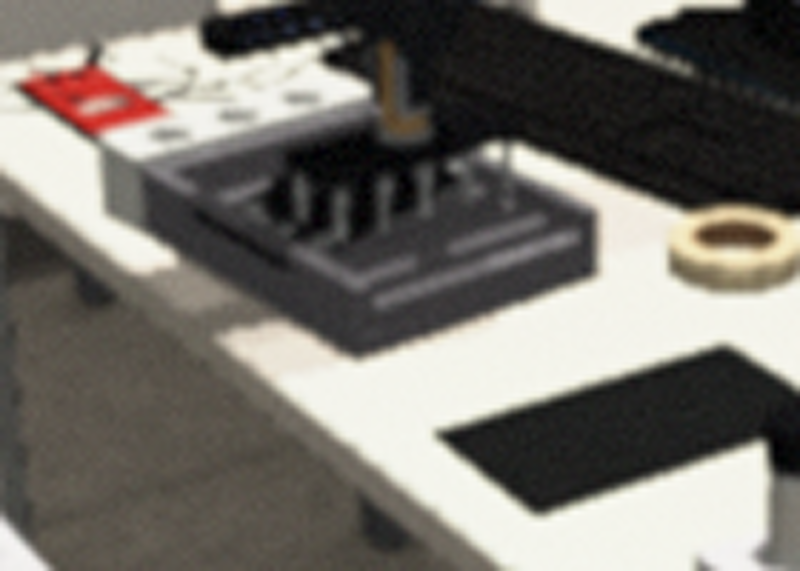

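The wrist force is 51 N upward: the rake has ridden up on a roller. I lift, back off and look.

```bash
python3 -m pendant '[{"dx":0,"dy":0,"dz":0.02,"rx":0,"ry":0,"rz":0},{"dx":0,"dy":0,"dz":0.03,"rx":0,"ry":0,"rz":0},{"dx":0.002,"dy":-0.03,"dz":0.01,"rx":0,"ry":0,"rz":0},{"dx":0.003,"dy":-0.04,"dz":0,"rx":0,"ry":0,"rz":0},{"dx":0.003,"dy":-0.04,"dz":0,"rx":0,"ry":0,"rz":0},{"dx":0.003,"dy":-0.04,"dz":0,"rx":0,"ry":0,"rz":0},{"dx":0.003,"dy":-0.04,"dz":0,"rx":0,"ry":0,"rz":0},{"dx":0.003,"dy":-0.04,"dz":0,"rx":0,"ry":0,"rz":0},{"dx":0,"dy":0,"dz":0,"rx":0,"ry":0,"rz":0}]'
cat >> h.py <<'E'
def look(name):
    im=arm.grab_frame("top"); im2=arm.grab_frame("side")
    a=cv2.resize(im[165:250,165:270],(600,486),interpolation=cv2.INTER_CUBIC)
    b=cv2.resize(im2[165:265,160:340],(600,333),interpolation=cv2.INTER_CUBIC)
    v=np.vstack([a,b]); cv2.imwrite(f"pics/{name}.png",cv2.resize(v,(440,600),interpolation=cv2.INTER_AREA)[:,:,::-1])
E
python3 -c "
from h import *
look('v5')"
```

```text
time: 9.8
eef_pos: [469.8, -154.5, 157.1]
tool_rot: [-0.039, 0.999, -0.001, 0.0]
contact_force: [-0.6, 0.6, -1.0]
width: 0.22
gripper_force: 98.7
```

View pics/v5.png

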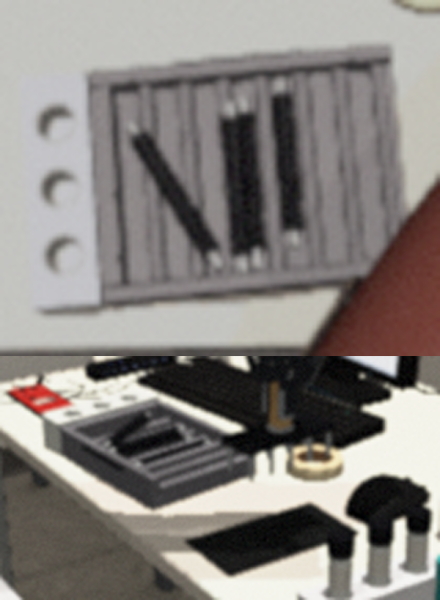

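Top view: one roller lies parallel at (285,160), two sit close side by side at (235,185) and (252,180), and one is still askew from (134,130) to (213,260).

```bash
cat >> h.py <<'E'
def T(p,o=(451,110.5),yaw=.08):
    "world xy -> tray frame"
    c,s=np.cos(yaw),np.sin(yaw); d=np.array(p[:2])-o; return np.array([c*d[0]+s*d[1],-s*d[0]+c*d[1]])
E
python3 - <<'E'
from h import *
np.set_printoptions(precision=1,suppress=True)
w=lambda u,v,z: ray("top",(u/4.19+164.5,v/4.19+164.5),z)
for z in(24,38):
  for n,a,b in[("A",(277,84),(293,238)),("B",(247,103),(259,255)),("C",(229,106),(241,264)),("D",(134,130),(213,260))]:
    print(z,n,T(w(*a,z)),T(w(*b,z)))
E
python3 -m pendant '[{"dx":0,"dy":0,"dz":-0.04,"rx":0,"ry":0,"rz":0},{"dx":-0.01,"dy":-0.003,"dz":-0.035,"rx":0,"ry":0,"rz":-0.08},{"dx":0,"dy":0,"dz":-0.006,"rx":0,"ry":0,"rz":-0.03},{"dx":0,"dy":0,"dz":0,"rx":0,"ry":0,"rz":0},{"dx":0,"dy":0,"dz":0,"rx":0,"ry":0,"rz":0}]'
python3 -m pendant '[{"dx":0,"dy":0,"dz":-0.006,"rx":0,"ry":0,"rz":0},{"dx":0,"dy":0,"dz":0,"rx":0,"ry":0,"rz":0}]'
```

```text
24 A [ 71.5 -24.7] [-48.5 -27. ]
24 B [58.7 -0.5] [-58.9  -0.4]
24 C [57.7 13.5] [-64.4  13.7]
24 D [45.8 87.5] [-59.4  34.5]
38 A [ 68.4 -25.3] [-50.2 -27.6]
38 B [55.8 -1.3] [-60.5  -1.2]
38 C [54.8 12.5] [-65.9  12.7]
38 D [43.  85.7] [-61.   33.2]
time: 10.4
eef_pos: [460.8, -153.9, 78.3]
tool_rot: [0.013, 1.0, -0.001, 0.001]
contact_force: [-0.1, -0.8, -0.8]
width: 0.222
gripper_force: 99.0
time: 10.6
eef_pos: [460.2, -154.1, 70.9]
tool_rot: [0.014, 1.0, -0.0, 0.001]
contact_force: [0.2, 0.0, -1.9]
width: 0.221
gripper_force: 99.0
```

```bash
for i in 1 2 3; do python3 -m pendant '[{"dx":0,"dy":0,"dz":-0.002,"rx":0,"ry":0,"rz":0},{"dx":0,"dy":0,"dz":0,"rx":0,"ry":0,"rz":0}]' | egrep "eef|contact"; done
```

```text
eef_pos: [459.6, -154.0, 68.4]
contact_force: [-0.3, 0.1, -1.8]
eef_pos: [459.8, -154.1, 66.8]
contact_force: [-1.3, -0.0, 2.8]
eef_pos: [459.8, -154.3, 66.3]
contact_force: [-8.4, 2.7, 17.9]
```

```bash
python3 -m pendant '[{"dx":0,"dy":0,"dz":0.03,"rx":0,"ry":0,"rz":0},{"dx":0,"dy":0,"dz":0.045,"rx":0,"ry":0,"rz":0.02},{"dx":0,"dy":0.04,"dz":0.01,"rx":0,"ry":0,"rz":0.045},{"dx":0,"dy":0.04,"dz":0,"rx":0,"ry":0,"rz":0.045},{"dx":0,"dy":0.04,"dz":0,"rx":0,"ry":0,"rz":0},{"dx":0,"dy":0.04,"dz":0,"rx":0,"ry":0,"rz":0},{"dx":-0.003,"dy":0.04,"dz":0,"rx":0,"ry":0,"rz":0},{"dx":-0.003,"dy":0.035,"dz":0,"rx":0,"ry":0,"rz":0},{"dx":0,"dy":0.004,"dz":0,"rx":0,"ry":0,"rz":0},{"dx":0,"dy":0,"dz":0,"rx":0,"ry":0,"rz":0},{"dx":0,"dy":0,"dz":0,"rx":0,"ry":0,"rz":0}]'
```

```text
time: 12.3
eef_pos: [453.7, 84.4, 149.2]
tool_rot: [-0.04, 0.999, -0.0, -0.0]
contact_force: [-0.6, -0.8, -0.7]
width: 0.22
gripper_force: 99.2
```

```bash
python3 -m pendant '[{"dx":0,"dy":0,"dz":-0.03,"rx":0,"ry":0,"rz":0},{"dx":0,"dy":0,"dz":-0.015,"rx":0,"ry":0,"rz":0},{"dx":0,"dy":0,"dz":-0.007,"rx":0,"ry":0,"rz":0},{"dx":0,"dy":0,"dz":0,"rx":0,"ry":0,"rz":0},{"dx":0,"dy":0,"dz":0,"rx":0,"ry":0,"rz":0}]' | egrep "eef|contact"
python3 -m pendant '[{"dx":-0.0004,"dy":0.005,"dz":0,"rx":0,"ry":0,"rz":0},{"dx":-0.0004,"dy":0.005,"dz":0,"rx":0,"ry":0,"rz":0},{"dx":-0.0004,"dy":0.004,"dz":0,"rx":0,"ry":0,"rz":0},{"dx":0,"dy":0,"dz":0,"rx":0,"ry":0,"rz":0}]' | egrep "eef|contact"
```

```text
eef_pos: [453.9, 84.7, 98.0]
contact_force: [-0.9, -0.5, -0.0]
eef_pos: [452.4, 99.8, 97.6]
contact_force: [-0.1, -0.9, -1.5]
```

```bash
python3 -m pendant '[{"dx":-0.0004,"dy":0.005,"dz":0,"rx":0,"ry":0,"rz":0},{"dx":-0.0004,"dy":0.005,"dz":0,"rx":0,"ry":0,"rz":0},{"dx":0,"dy":0,"dz":0,"rx":0,"ry":0,"rz":0}]' | egrep "eef|contact"
python3 -m pendant '[{"dx":-0.0004,"dy":0.004,"dz":0,"rx":0,"ry":0,"rz":0},{"dx":0,"dy":0,"dz":0,"rx":0,"ry":0,"rz":0}]' | egrep "eef|contact"
python3 -m pendant '[{"dx":-0.0004,"dy":0.004,"dz":0,"rx":0,"ry":0,"rz":0},{"dx":0,"dy":0,"dz":0,"rx":0,"ry":0,"rz":0}]' | egrep "eef|contact"
```

```text
eef_pos: [451.4, 109.7, 97.3]
contact_force: [0.2, -0.5, -0.7]
eef_pos: [451.1, 113.4, 97.3]
contact_force: [0.4, 0.6, -1.5]
eef_pos: [450.7, 117.4, 97.3]
contact_force: [0.1, -0.2, -0.9]
```

```bash
for i in 1 2 3; do python3 -m pendant '[{"dx":-0.0004,"dy":0.005,"dz":0,"rx":0,"ry":0,"rz":0},{"dx":-0.0004,"dy":0.005,"dz":0,"rx":0,"ry":0,"rz":0},{"dx":0,"dy":0,"dz":0,"rx":0,"ry":0,"rz":0}]' | egrep "eef|contact"; done
python3 -c "
from h import *
look('v6')"
```

```text
eef_pos: [449.9, 127.7, 97.3]
contact_force: [1.1, 1.0, -0.2]
eef_pos: [449.1, 137.7, 97.3]
contact_force: [0.9, -0.3, -0.3]
eef_pos: [448.3, 147.6, 97.4]
contact_force: [-0.4, 0.0, -1.3]
```

View pics/v6.png

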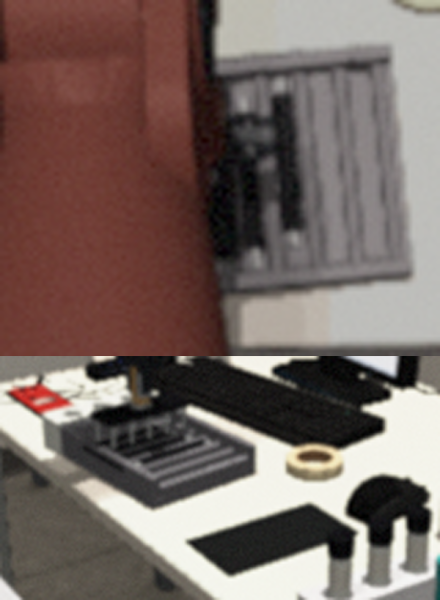

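```bash
for i in 1 2 3; do python3 -m pendant '[{"dx":-0.0004,"dy":0.005,"dz":0,"rx":0,"ry":0,"rz":0},{"dx":-0.0003,"dy":0.004,"dz":0,"rx":0,"ry":0,"rz":0},{"dx":0,"dy":0,"dz":0,"rx":0,"ry":0,"rz":0}]' | egrep "eef|contact"; done
python3 -m pendant '[{"dx":0,"dy":0,"dz":0.03,"rx":0,"ry":0,"rz":0},{"dx":0,"dy":0,"dz":0.03,"rx":0,"ry":0,"rz":0},{"dx":0.003,"dy":-0.04,"dz":0,"rx":0,"ry":0,"rz":0},{"dx":0.003,"dy":-0.045,"dz":0,"rx":0,"ry":0,"rz":0},{"dx":0.003,"dy":-0.045,"dz":0,"rx":0,"ry":0,"rz":0},{"dx":0.003,"dy":-0.045,"dz":0,"rx":0,"ry":0,"rz":0},{"dx":0.003,"dy":-0.045,"dz":0,"rx":0,"ry":0,"rz":0},{"dx":0.003,"dy":-0.045,"dz":0,"rx":0,"ry":0,"rz":0},{"dx":0,"dy":-0.045,"dz":0,"rx":0,"ry":0,"rz":0},{"dx":0,"dy":0,"dz":0,"rx":0,"ry":0,"rz":0},{"dx":0,"dy":0,"dz":0,"rx":0,"ry":0,"rz":0}]'
python3 -c "
from h import *
look('v7')"
```

```text
eef_pos: [447.6, 156.6, 97.3]
contact_force: [0.6, 0.2, -1.1]
eef_pos: [446.9, 165.6, 97.3]
contact_force: [-0.4, -0.2, -1.1]
eef_pos: [446.2, 174.6, 97.3]
contact_force: [0.0, -0.2, -1.3]
time: 16.9
eef_pos: [464.0, -136.8, 157.2]
tool_rot: [-0.039, 0.999, 0.0, -0.0]
contact_force: [-1.2, 0.8, -1.2]
width: 0.221
gripper_force: 98.8
```

View pics/v7.png

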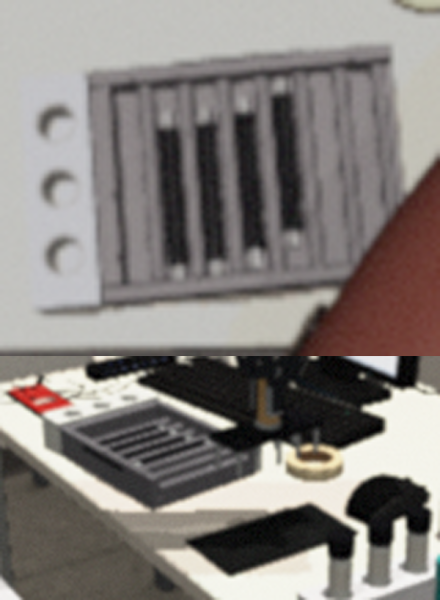

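All four rollers now lie parallel in neighbouring grooves, at (172,195), (210,190), (248,185) and (287,160). The rake goes back on its mat next.

```bash
python3 -m pendant '[{"dx":-0.004,"dy":-0.011,"dz":-0.02,"rx":0,"ry":0,"rz":-0.054},{"dx":-0.003,"dy":-0.011,"dz":-0.03,"rx":0,"ry":0,"rz":-0.054},{"dx":0,"dy":0,"dz":-0.025,"rx":0,"ry":0,"rz":0},{"dx":0,"dy":0,"dz":-0.01,"rx":0,"ry":0,"rz":0},{"dx":0,"dy":0,"dz":0,"rx":0,"ry":0,"rz":0},{"dx":0,"dy":0,"dz":0,"rx":0,"ry":0,"rz":0}]' | egrep "eef|contact|rot"
python3 -m pendant '[{"dx":0,"dy":0,"dz":-0.003,"rx":0,"ry":0,"rz":0},{"dx":0,"dy":0,"dz":-0.001,"rx":0,"ry":0,"rz":0},{"dx":0,"dy":0,"dz":0,"rx":0,"ry":0,"rz":0}]' | egrep "eef|contact|rot"
```

```text
eef_pos: [457.9, -157.5, 73.4]
tool_rot: [0.013, 1.0, -0.0, 0.0]
contact_force: [0.7, -0.3, -1.1]
eef_pos: [457.5, -158.0, 68.8]
tool_rot: [0.013, 1.0, -0.0, 0.0]
contact_force: [0.4, -0.2, -0.3]
```

```bash
python3 -m pendant '[{"dx":0,"dy":0,"dz":-0.001,"rx":0,"ry":0,"rz":0},{"dx":0,"dy":0,"dz":-0.001,"rx":0,"ry":0,"rz":0},{"dx":0,"dy":0,"dz":0,"rx":0,"ry":0,"rz":0}]' | egrep "eef|contact|rot"
python3 -m pendant '[{"dx":0,"dy":0,"dz":-0.0005,"rx":0,"ry":0,"rz":0},{"dx":0,"dy":0,"dz":0,"rx":0,"ry":0,"rz":0}]' | egrep "eef|contact|rot"
```

```text
eef_pos: [457.5, -158.2, 66.8]
tool_rot: [0.013, 1.0, -0.0, 0.0]
contact_force: [-1.2, 0.4, 2.9]
eef_pos: [457.4, -158.2, 66.6]
tool_rot: [0.013, 1.0, -0.0, 0.0]
contact_force: [-3.2, 0.1, 7.6]
```

```bash
python3 -m pendant '[{"dx":0,"dy":0,"dz":0,"rx":0,"ry":0,"rz":0},{"dx":0,"dy":0,"dz":0,"rx":0,"ry":0,"rz":0},{"dx":0,"dy":0,"dz":0,"rx":0,"ry":0,"rz":0},{"dx":0,"dy":0,"dz":0,"rx":0,"ry":0,"rz":0},{"dx":0,"dy":0,"dz":0,"rx":0,"ry":0,"rz":0}]' -0.4 | egrep "eef|contact|width"
python3 -m pendant '[{"dx":0,"dy":0,"dz":0.02,"rx":0,"ry":0,"rz":0},{"dx":0,"dy":0,"dz":0.04,"rx":0,"ry":0,"rz":0},{"dx":0,"dy":0,"dz":0.04,"rx":0,"ry":0,"rz":0},{"dx":0.005,"dy":-0.04,"dz":0.02,"rx":0,"ry":0,"rz":0},{"dx":0.005,"dy":-0.04,"dz":0,"rx":0,"ry":0,"rz":0},{"dx":0.005,"dy":-0.04,"dz":0,"rx":0,"ry":0,"rz":0},{"dx":0.005,"dy":-0.04,"dz":0,"rx":0,"ry":0,"rz":0},{"dx":0.005,"dy":-0.04,"dz":0,"rx":0,"ry":0,"rz":0},{"dx":0.005,"dy":-0.009,"dz":0,"rx":0,"ry":0,"rz":0},{"dx":0,"dy":0,"dz":0,"rx":0,"ry":0,"rz":0},{"dx":0,"dy":0,"dz":0,"rx":0,"ry":0,"rz":0}]'
```

```text
eef_pos: [457.2, -157.9, 65.7]
contact_force: [-0.9, 0.1, 0.2]
width: 0.697
time: 20.0
eef_pos: [487.1, -366.4, 185.6]
tool_rot: [0.013, 1.0, 0.0, -0.0]
contact_force: [0.1, 0.3, -0.7]
width: 0.7
gripper_force: 0.0
```

```bash
python3 -m pendant '[{"dx":0,"dy":-0.001,"dz":-0.04,"rx":0,"ry":0,"rz":0},{"dx":0,"dy":0,"dz":-0.04,"rx":0,"ry":0,"rz":0},{"dx":0,"dy":0,"dz":-0.018,"rx":0,"ry":0,"rz":0},{"dx":0,"dy":0,"dz":0,"rx":0,"ry":0,"rz":0},{"dx":0,"dy":0,"dz":0,"rx":0,"ry":0,"rz":0}]' | egrep "eef|contact|width"
python3 -m pendant '[{"dx":0,"dy":0,"dz":0,"rx":0,"ry":0,"rz":0},{"dx":0,"dy":0,"dz":0,"rx":0,"ry":0,"rz":0},{"dx":0,"dy":0,"dz":0,"rx":0,"ry":0,"rz":0},{"dx":0,"dy":0,"dz":0,"rx":0,"ry":0,"rz":0},{"dx":0,"dy":0,"dz":0,"rx":0,"ry":0,"rz":0},{"dx":0,"dy":0,"dz":0,"rx":0,"ry":0,"rz":0}]' 1 60
```

```text
eef_pos: [487.5, -367.2, 88.8]
contact_force: [-0.2, -1.6, 1.0]
width: 0.696
time: 21.1
eef_pos: [488.1, -368.8, 89.8]
tool_rot: [0.013, 1.0, -0.001, 0.001]
contact_force: [-0.1, -0.0, 7.2]
width: 0.309
gripper_force: 58.9
```

```bash
python3 -m pendant '[{"dx":0,"dy":0,"dz":0.02,"rx":0,"ry":0,"rz":0},{"dx":0,"dy":0,"dz":0.04,"rx":0,"ry":0,"rz":0},{"dx":0,"dy":0,"dz":0.04,"rx":0,"ry":0,"rz":0},{"dx":0,"dy":0.02,"dz":0.036,"rx":0,"ry":0,"rz":0},{"dx":0,"dy":0.04,"dz":0,"rx":0,"ry":0,"rz":0},{"dx":0,"dy":0.04,"dz":0,"rx":0,"ry":0,"rz":0},{"dx":0,"dy":0.045,"dz":0,"rx":0,"ry":0,"rz":0},{"dx":0,"dy":0.045,"dz":0,"rx":0,"ry":0,"rz":0},{"dx":0,"dy":0.045,"dz":0,"rx":0,"ry":0,"rz":0},{"dx":0,"dy":0.045,"dz":0,"rx":0,"ry":0,"rz":0},{"dx":0,"dy":0.045,"dz":0,"rx":0,"ry":0,"rz":0},{"dx":0,"dy":0.045,"dz":0,"rx":0,"ry":0,"rz":0}]'
python3 -m pendant '[{"dx":0,"dy":0.045,"dz":0,"rx":0,"ry":0,"rz":0.02},{"dx":0,"dy":0.045,"dz":0,"rx":0,"ry":0,"rz":0.02},{"dx":0,"dy":0.045,"dz":0,"rx":0,"ry":0,"rz":0.02},{"dx":0,"dy":0.045,"dz":0,"rx":0,"ry":0,"rz":0.02},{"dx":0,"dy":0.04,"dz":0,"rx":0,"ry":0,"rz":0.02},{"dx":0,"dy":0.03,"dz":0,"rx":0,"ry":0,"rz":0},{"dx":0.002,"dy":0.004,"dz":0,"rx":0,"ry":0,"rz":0},{"dx":0,"dy":0,"dz":0,"rx":0,"ry":0,"rz":0},{"dx":0,"dy":0,"dz":0,"rx":0,"ry":0,"rz":0}]'
```

```text
time: 22.3
eef_pos: [487.1, 3.7, 224.4]
tool_rot: [0.014, 1.0, -0.0, 0.001]
contact_force: [-0.1, 0.2, -0.1]
width: 0.304
gripper_force: 59.8
time: 23.2
eef_pos: [489.4, 255.4, 223.9]
tool_rot: [-0.036, 0.999, -0.0, -0.0]
contact_force: [0.7, 0.8, -0.9]
width: 0.308
gripper_force: 59.7
```

```bash
python3 -m pendant '[{"dx":0.001,"dy":0,"dz":-0.04,"rx":0,"ry":0,"rz":0},{"dx":0,"dy":0,"dz":-0.03,"rx":0,"ry":0,"rz":0},{"dx":0,"dy":0,"dz":-0.015,"rx":0,"ry":0,"rz":0},{"dx":0,"dy":0,"dz":-0.004,"rx":0,"ry":0,"rz":0},{"dx":0,"dy":0,"dz":0,"rx":0,"ry":0,"rz":0},{"dx":0,"dy":0,"dz":0,"rx":0,"ry":0,"rz":0}]' | egrep "eef|contact|width"
for i in 1 2 3; do python3 -m pendant '[{"dx":0,"dy":0,"dz":-0.003,"rx":0,"ry":0,"rz":0},{"dx":0,"dy":0,"dz":0,"rx":0,"ry":0,"rz":0}]' | egrep "eef|contact"; done; python3 -c "
from h import *; print(arm.observe()['ft_torque'])"
```

```text
eef_pos: [491.2, 256.0, 136.6]
contact_force: [0.9, 0.3, -0.2]
width: 0.308
eef_pos: [490.7, 256.2, 132.4]
contact_force: [-0.7, 0.6, -1.1]
eef_pos: [490.7, 256.3, 129.4]
contact_force: [-0.3, 0.1, 3.5]
eef_pos: [491.3, 256.7, 127.6]
contact_force: [-0.5, 3.2, 1.1]
[0.77546547 0.20654829 0.02402799]
```

```bash
python3 -m pendant '[{"dx":0,"dy":0.001,"dz":0,"rx":0,"ry":0,"rz":0},{"dx":0,"dy":0,"dz":0,"rx":0,"ry":0,"rz":0}]' | egrep "eef|contact"
for i in 1 2 3; do python3 -m pendant '[{"dx":0,"dy":0,"dz":-0.003,"rx":0,"ry":0,"rz":0},{"dx":0,"dy":0,"dz":0,"rx":0,"ry":0,"rz":0}]' | egrep "eef|contact";  python3 -c "
from h import *; print(arm.observe()['ft_torque'])"; done
```

```text
eef_pos: [490.0, 257.1, 125.5]
contact_force: [0.7, 0.9, 0.6]
eef_pos: [489.9, 257.1, 122.0]
contact_force: [0.1, 1.0, -1.2]
[ 0.37355343 -0.00068963 -0.0262221 ]
eef_pos: [490.0, 257.1, 119.3]
contact_force: [-0.5, 0.9, -1.5]
[ 0.41375544 -0.02135171  0.04245836]
eef_pos: [490.1, 257.1, 116.4]
contact_force: [1.1, 1.6, -2.1]
[ 0.40403138 -0.05962283 -0.04875247]
```

```bash
python3 -m pendant '[{"dx":0,"dy":0.0005,"dz":-0.005,"rx":0,"ry":0,"rz":0},{"dx":0,"dy":0,"dz":-0.005,"rx":0,"ry":0,"rz":0},{"dx":0,"dy":0,"dz":-0.005,"rx":0,"ry":0,"rz":0},{"dx":0,"dy":0,"dz":-0.005,"rx":0,"ry":0,"rz":0},{"dx":0,"dy":0,"dz":-0.003,"rx":0,"ry":0,"rz":0},{"dx":0,"dy":0,"dz":0,"rx":0,"ry":0,"rz":0}]' | egrep "eef|contact"
for i in 1 2; do python3 -m pendant '[{"dx":0,"dy":0,"dz":-0.002,"rx":0,"ry":0,"rz":0},{"dx":0,"dy":0,"dz":0,"rx":0,"ry":0,"rz":0}]' | egrep "eef|contact"; done
```

```text
eef_pos: [489.9, 257.4, 93.2]
contact_force: [-0.3, -0.5, -0.3]
eef_pos: [490.3, 257.6, 91.8]
contact_force: [-0.2, -0.4, -0.4]
eef_pos: [490.4, 257.6, 89.9]
contact_force: [-0.0, -0.1, -0.4]
```

```bash
python3 -m pendant '[{"dx":0,"dy":0,"dz":-0.001,"rx":0,"ry":0,"rz":0},{"dx":0,"dy":0,"dz":0,"rx":0,"ry":0,"rz":0},{"dx":0,"dy":0,"dz":0,"rx":0,"ry":0,"rz":0}]' | egrep "eef|contact"
python3 -m pendant '[{"dx":0,"dy":0,"dz":0,"rx":0,"ry":0,"rz":0},{"dx":0,"dy":0,"dz":0,"rx":0,"ry":0,"rz":0},{"dx":0,"dy":0,"dz":0,"rx":0,"ry":0,"rz":0},{"dx":0,"dy":0,"dz":0,"rx":0,"ry":0,"rz":0},{"dx":0,"dy":0,"dz":0.02,"rx":0,"ry":0,"rz":0},{"dx":0,"dy":0,"dz":0.04,"rx":0,"ry":0,"rz":0},{"dx":0,"dy":0,"dz":0.035,"rx":0,"ry":0,"rz":0},{"dx":0,"dy":0,"dz":0.001,"rx":0,"ry":0,"rz":0},{"dx":-0.025,"dy":-0.04,"dz":0,"rx":0,"ry":0,"rz":-0.02},{"dx":-0.026,"dy":-0.04,"dz":0,"rx":0,"ry":0,"rz":-0.02},{"dx":0,"dy":-0.045,"dz":0,"rx":0,"ry":0,"rz":-0.02},{"dx":0,"dy":-0.045,"dz":0,"rx":0,"ry":0,"rz":-0.02}]' -0.4 | egrep "eef|contact|width"
python3 -m pendant '[{"dx":0,"dy":-0.045,"dz":0,"rx":0,"ry":0,"rz":-0.02},{"dx":0,"dy":-0.045,"dz":0,"rx":0,"ry":0,"rz":0},{"dx":0,"dy":-0.045,"dz":0,"rx":0,"ry":0,"rz":0},{"dx":0,"dy":-0.045,"dz":0,"rx":0,"ry":0,"rz":0},{"dx":0,"dy":-0.045,"dz":0,"rx":0,"ry":0,"rz":0},{"dx":0,"dy":-0.045,"dz":0,"rx":0,"ry":0,"rz":0},{"dx":0,"dy":-0.045,"dz":0,"rx":0,"ry":0,"rz":0},{"dx":0,"dy":-0.045,"dz":0,"rx":0,"ry":0,"rz":0},{"dx":0,"dy":-0.045,"dz":0,"rx":0,"ry":0,"rz":0},{"dx":0,"dy":-0.04,"dz":0,"rx":0,"ry":0,"rz":0},{"dx":0,"dy":0,"dz":0,"rx":0,"ry":0,"rz":0},{"dx":0,"dy":0,"dz":0,"rx":0,"ry":0,"rz":0}]' | egrep "eef|contact|width"
```

```text
eef_pos: [490.8, 257.7, 89.8]
contact_force: [-1.2, -0.6, 5.4]
eef_pos: [438.4, 86.5, 184.4]
contact_force: [1.0, -0.4, 0.1]
width: 0.7
eef_pos: [438.7, -357.7, 183.8]
contact_force: [0.2, -0.0, -0.2]
width: 0.699
```

Floor contact confirmed, so tube one is in. On to the middle tube.

```bash
python3 -m pendant '[{"dx":0,"dy":-0.008,"dz":-0.03,"rx":0,"ry":0,"rz":0},{"dx":0,"dy":0,"dz":-0.035,"rx":0,"ry":0,"rz":0},{"dx":0,"dy":0,"dz":-0.029,"rx":0,"ry":0,"rz":0},{"dx":0,"dy":0,"dz":0,"rx":0,"ry":0,"rz":0},{"dx":0,"dy":0,"dz":0,"rx":0,"ry":0,"rz":0}]' | egrep "eef|contact|width"
python3 -m pendant '[{"dx":0,"dy":0,"dz":0,"rx":0,"ry":0,"rz":0},{"dx":0,"dy":0,"dz":0,"rx":0,"ry":0,"rz":0},{"dx":0,"dy":0,"dz":0,"rx":0,"ry":0,"rz":0},{"dx":0,"dy":0,"dz":0,"rx":0,"ry":0,"rz":0},{"dx":0,"dy":0,"dz":0,"rx":0,"ry":0,"rz":0},{"dx":0,"dy":0,"dz":0,"rx":0,"ry":0,"rz":0}]' 1 60
```

```text
eef_pos: [439.4, -364.4, 91.5]
contact_force: [-0.1, 0.6, 1.2]
width: 0.7
time: 30.0
eef_pos: [440.1, -366.4, 93.0]
tool_rot: [0.013, 1.0, -0.001, 0.001]
contact_force: [-0.9, 0.2, 7.3]
width: 0.306
gripper_force: 58.8
```

```bash
python3 -m pendant '[{"dx":0,"dy":0,"dz":0.02,"rx":0,"ry":0,"rz":0},{"dx":0,"dy":0,"dz":0.04,"rx":0,"ry":0,"rz":0},{"dx":0,"dy":0,"dz":0.04,"rx":0,"ry":0,"rz":0},{"dx":0,"dy":0.02,"dz":0.036,"rx":0,"ry":0,"rz":0},{"dx":0,"dy":0.04,"dz":0,"rx":0,"ry":0,"rz":0},{"dx":0,"dy":0.04,"dz":0,"rx":0,"ry":0,"rz":0},{"dx":0,"dy":0.045,"dz":0,"rx":0,"ry":0,"rz":0},{"dx":0,"dy":0.045,"dz":0,"rx":0,"ry":0,"rz":0},{"dx":0,"dy":0.045,"dz":0,"rx":0,"ry":0,"rz":0},{"dx":0,"dy":0.045,"dz":0,"rx":0,"ry":0,"rz":0},{"dx":0,"dy":0.045,"dz":0,"rx":0,"ry":0,"rz":0},{"dx":0,"dy":0.045,"dz":0,"rx":0,"ry":0,"rz":0}]' | egrep "eef|contact|width"
python3 -m pendant '[{"dx":0,"dy":0.045,"dz":0,"rx":0,"ry":0,"rz":0.02},{"dx":0,"dy":0.045,"dz":0,"rx":0,"ry":0,"rz":0.02},{"dx":0,"dy":0.045,"dz":0,"rx":0,"ry":0,"rz":0.02},{"dx":0,"dy":0.045,"dz":0,"rx":0,"ry":0,"rz":0.02},{"dx":0,"dy":0.04,"dz":0,"rx":0,"ry":0,"rz":0.02},{"dx":0.002,"dy":0.03,"dz":0,"rx":0,"ry":0,"rz":0},{"dx":0,"dy":0,"dz":0,"rx":0,"ry":0,"rz":0},{"dx":0,"dy":0,"dz":0,"rx":0,"ry":0,"rz":0}]' | egrep "eef|contact|width"
```

```text
eef_pos: [439.2, 6.2, 227.8]
contact_force: [1.0, 0.3, -1.3]
width: 0.305
eef_pos: [441.2, 255.0, 227.3]
contact_force: [1.0, -0.7, -0.5]
width: 0.304
```

```bash
python3 -m pendant '[{"dx":0,"dy":-0.0015,"dz":-0.04,"rx":0,"ry":0,"rz":0},{"dx":0,"dy":0,"dz":-0.03,"rx":0,"ry":0,"rz":0},{"dx":0,"dy":0,"dz":-0.015,"rx":0,"ry":0,"rz":0},{"dx":0,"dy":0,"dz":-0.004,"rx":0,"ry":0,"rz":0},{"dx":0,"dy":0,"dz":0,"rx":0,"ry":0,"rz":0},{"dx":0,"dy":0,"dz":0,"rx":0,"ry":0,"rz":0}]' | egrep "eef|contact|width"
for i in 1 2 3; do python3 -m pendant '[{"dx":0,"dy":0,"dz":-0.003,"rx":0,"ry":0,"rz":0},{"dx":0,"dy":0,"dz":0,"rx":0,"ry":0,"rz":0}]' | egrep "eef|contact"; python3 -c "
from h import *; print(arm.observe()['ft_torque'])"; done
```

```text
eef_pos: [442.2, 253.1, 139.6]
contact_force: [0.6, -0.1, -0.9]
width: 0.305
eef_pos: [441.6, 253.1, 135.4]
contact_force: [-0.3, 0.2, -0.8]
[ 0.03213589 -0.02107165  0.05664696]
eef_pos: [441.2, 253.2, 131.6]
contact_force: [1.1, 0.3, -0.6]
[ 0.15741116 -0.14066647 -0.02980019]
eef_pos: [441.1, 253.2, 128.4]
contact_force: [-0.1, 0.7, -0.1]
[ 0.24915802 -0.12651046  0.00597429]
```

In the mouth, with a light sideways load. I nudge by +y 0.5 mm and carry on down.

```bash
python3 -m pendant '[{"dx":0,"dy":0.0005,"dz":-0.003,"rx":0,"ry":0,"rz":0},{"dx":0,"dy":0,"dz":-0.004,"rx":0,"ry":0,"rz":0},{"dx":0,"dy":0,"dz":-0.004,"rx":0,"ry":0,"rz":0},{"dx":0,"dy":0,"dz":0,"rx":0,"ry":0,"rz":0}]' | egrep "eef|contact"
python3 -m pendant '[{"dx":0,"dy":0,"dz":-0.005,"rx":0,"ry":0,"rz":0},{"dx":0,"dy":0,"dz":-0.005,"rx":0,"ry":0,"rz":0},{"dx":0,"dy":0,"dz":-0.005,"rx":0,"ry":0,"rz":0},{"dx":0,"dy":0,"dz":-0.003,"rx":0,"ry":0,"rz":0},{"dx":0,"dy":0,"dz":0,"rx":0,"ry":0,"rz":0}]' | egrep "eef|contact"
for i in 1 2 3; do python3 -m pendant '[{"dx":0,"dy":0,"dz":-0.002,"rx":0,"ry":0,"rz":0},{"dx":0,"dy":0,"dz":0,"rx":0,"ry":0,"rz":0}]' | egrep "eef|contact"; done
```

```text
eef_pos: [440.9, 253.5, 117.0]
contact_force: [0.4, 0.2, -1.4]
eef_pos: [441.0, 253.5, 99.2]
contact_force: [-0.1, 1.0, -1.0]
eef_pos: [441.2, 253.5, 97.7]
contact_force: [0.8, -0.5, -0.6]
eef_pos: [441.2, 253.6, 95.6]
contact_force: [0.2, 0.2, 0.0]
eef_pos: [441.2, 253.5, 93.6]
contact_force: [0.3, 0.2, -0.6]
```

```bash
python3 -m pendant '[{"dx":0,"dy":0,"dz":-0.0015,"rx":0,"ry":0,"rz":0},{"dx":0,"dy":0,"dz":0,"rx":0,"ry":0,"rz":0},{"dx":0,"dy":0,"dz":0,"rx":0,"ry":0,"rz":0}]' | egrep "eef|contact"
python3 -m pendant '[{"dx":0,"dy":0,"dz":0,"rx":0,"ry":0,"rz":0},{"dx":0,"dy":0,"dz":0,"rx":0,"ry":0,"rz":0},{"dx":0,"dy":0,"dz":0,"rx":0,"ry":0,"rz":0},{"dx":0,"dy":0,"dz":0,"rx":0,"ry":0,"rz":0},{"dx":0,"dy":0,"dz":0.02,"rx":0,"ry":0,"rz":0},{"dx":0,"dy":0,"dz":0.04,"rx":0,"ry":0,"rz":0},{"dx":0,"dy":0,"dz":0.03,"rx":0,"ry":0,"rz":0},{"dx":0,"dy":0,"dz":0.001,"rx":0,"ry":0,"rz":0},{"dx":0,"dy":-0.04,"dz":0,"rx":0,"ry":0,"rz":-0.02},{"dx":0,"dy":-0.04,"dz":0,"rx":0,"ry":0,"rz":-0.02},{"dx":0,"dy":-0.045,"dz":0,"rx":0,"ry":0,"rz":-0.02},{"dx":0,"dy":-0.045,"dz":0,"rx":0,"ry":0,"rz":-0.02}]' -0.4 | egrep "eef|contact|width"
python3 -m pendant '[{"dx":0,"dy":-0.045,"dz":0,"rx":0,"ry":0,"rz":-0.02},{"dx":0,"dy":-0.045,"dz":0,"rx":0,"ry":0,"rz":0},{"dx":0,"dy":-0.045,"dz":0,"rx":0,"ry":0,"rz":0},{"dx":0,"dy":-0.045,"dz":0,"rx":0,"ry":0,"rz":0},{"dx":0,"dy":-0.045,"dz":0,"rx":0,"ry":0,"rz":0},{"dx":0,"dy":-0.045,"dz":0,"rx":0,"ry":0,"rz":0},{"dx":-0.013,"dy":-0.045,"dz":0,"rx":0,"ry":0,"rz":0},{"dx":-0.013,"dy":-0.045,"dz":0,"rx":0,"ry":0,"rz":0},{"dx":-0.013,"dy":-0.045,"dz":0,"rx":0,"ry":0,"rz":0},{"dx":-0.014,"dy":-0.04,"dz":0,"rx":0,"ry":0,"rz":0},{"dx":0,"dy":0,"dz":0,"rx":0,"ry":0,"rz":0},{"dx":0,"dy":0,"dz":0,"rx":0,"ry":0,"rz":0}]' | egrep "eef|contact|width"
```

```text
eef_pos: [441.7, 253.6, 93.0]
contact_force: [-0.3, -0.6, 6.1]
eef_pos: [440.8, 82.3, 182.6]
contact_force: [0.4, -0.0, -0.0]
width: 0.702
eef_pos: [387.6, -361.7, 182.4]
contact_force: [-0.1, 0.3, -0.7]
width: 0.699
```

```bash
python3 -m pendant '[{"dx":0,"dy":-0.002,"dz":-0.03,"rx":0,"ry":0,"rz":0},{"dx":0,"dy":0,"dz":-0.035,"rx":0,"ry":0,"rz":0},{"dx":0,"dy":0,"dz":-0.028,"rx":0,"ry":0,"rz":0},{"dx":0,"dy":0,"dz":0,"rx":0,"ry":0,"rz":0},{"dx":0,"dy":0,"dz":0,"rx":0,"ry":0,"rz":0}]' | egrep "eef|contact|width"
python3 -m pendant '[{"dx":0,"dy":0,"dz":0,"rx":0,"ry":0,"rz":0},{"dx":0,"dy":0,"dz":0,"rx":0,"ry":0,"rz":0},{"dx":0,"dy":0,"dz":0,"rx":0,"ry":0,"rz":0},{"dx":0,"dy":0,"dz":0,"rx":0,"ry":0,"rz":0},{"dx":0,"dy":0,"dz":0,"rx":0,"ry":0,"rz":0},{"dx":0,"dy":0,"dz":0,"rx":0,"ry":0,"rz":0}]' 1 60
```

```text
eef_pos: [388.6, -362.3, 90.8]
contact_force: [-0.2, -0.3, 1.2]
width: 0.701
time: 38.5
eef_pos: [389.0, -364.4, 92.3]
tool_rot: [0.013, 1.0, -0.001, 0.001]
contact_force: [-0.0, 0.5, 5.8]
width: 0.304
gripper_force: 58.8
```

```bash
python3 -m pendant '[{"dx":0,"dy":0,"dz":0.02,"rx":0,"ry":0,"rz":0},{"dx":0,"dy":0,"dz":0.04,"rx":0,"ry":0,"rz":0},{"dx":0,"dy":0,"dz":0.04,"rx":0,"ry":0,"rz":0},{"dx":0.01,"dy":0.02,"dz":0.036,"rx":0,"ry":0,"rz":0},{"dx":0.02,"dy":0.04,"dz":0,"rx":0,"ry":0,"rz":0},{"dx":0.02,"dy":0.04,"dz":0,"rx":0,"ry":0,"rz":0},{"dx":0,"dy":0.045,"dz":0,"rx":0,"ry":0,"rz":0},{"dx":0,"dy":0.045,"dz":0,"rx":0,"ry":0,"rz":0},{"dx":0,"dy":0.045,"dz":0,"rx":0,"ry":0,"rz":0},{"dx":0,"dy":0.045,"dz":0,"rx":0,"ry":0,"rz":0},{"dx":0,"dy":0.045,"dz":0,"rx":0,"ry":0,"rz":0},{"dx":0,"dy":0.045,"dz":0,"rx":0,"ry":0,"rz":0}]' | egrep "eef|contact|width"
python3 -m pendant '[{"dx":0,"dy":0.045,"dz":0,"rx":0,"ry":0,"rz":0.02},{"dx":0,"dy":0.045,"dz":0,"rx":0,"ry":0,"rz":0.02},{"dx":0,"dy":0.045,"dz":0,"rx":0,"ry":0,"rz":0.02},{"dx":-0.02,"dy":0.045,"dz":0,"rx":0,"ry":0,"rz":0.02},{"dx":-0.02,"dy":0.04,"dz":0,"rx":0,"ry":0,"rz":0.02},{"dx":-0.007,"dy":0.024,"dz":0,"rx":0,"ry":0,"rz":0},{"dx":0,"dy":0,"dz":0,"rx":0,"ry":0,"rz":0},{"dx":0,"dy":0,"dz":0,"rx":0,"ry":0,"rz":0}]' | egrep "eef|contact|width"
```

```text
eef_pos: [438.2, 8.2, 227.3]
contact_force: [0.5, 1.0, -0.0]
width: 0.308
eef_pos: [391.3, 250.9, 226.9]
contact_force: [0.4, -0.4, -0.8]
width: 0.306
```

```bash
python3 -m pendant '[{"dx":0,"dy":-0.0012,"dz":-0.04,"rx":0,"ry":0,"rz":0},{"dx":0,"dy":0,"dz":-0.03,"rx":0,"ry":0,"rz":0},{"dx":0,"dy":0,"dz":-0.015,"rx":0,"ry":0,"rz":0},{"dx":0,"dy":0,"dz":-0.004,"rx":0,"ry":0,"rz":0},{"dx":0,"dy":0,"dz":0,"rx":0,"ry":0,"rz":0},{"dx":0,"dy":0,"dz":0,"rx":0,"ry":0,"rz":0}]' | egrep "eef|contact|width"
for i in 1 2 3; do python3 -m pendant '[{"dx":0,"dy":0,"dz":-0.003,"rx":0,"ry":0,"rz":0},{"dx":0,"dy":0,"dz":0,"rx":0,"ry":0,"rz":0}]' | egrep "eef|contact"; python3 -c "
from h import *; print(arm.observe()['ft_torque'])"; done
```

```text
eef_pos: [392.2, 249.4, 138.9]
contact_force: [-0.0, -0.3, -0.4]
width: 0.304
eef_pos: [391.6, 249.5, 134.8]
contact_force: [-1.1, -0.6, -0.4]
[-0.00088856  0.00251776  0.02406278]
eef_pos: [391.1, 249.4, 131.1]
contact_force: [0.2, 0.4, -0.3]
[-0.03645739  0.03019768  0.02778216]
eef_pos: [391.0, 249.3, 127.9]
contact_force: [-0.6, -0.4, -0.5]
[ 0.04736732  0.02769577 -0.01184823]
```

```bash
python3 -m pendant '[{"dx":0,"dy":0,"dz":-0.004,"rx":0,"ry":0,"rz":0},{"dx":0,"dy":0,"dz":-0.004,"rx":0,"ry":0,"rz":0},{"dx":0,"dy":0,"dz":-0.005,"rx":0,"ry":0,"rz":0},{"dx":0,"dy":0,"dz":-0.005,"rx":0,"ry":0,"rz":0},{"dx":0,"dy":0,"dz":-0.005,"rx":0,"ry":0,"rz":0},{"dx":0,"dy":0,"dz":-0.005,"rx":0,"ry":0,"rz":0},{"dx":0,"dy":0,"dz":-0.003,"rx":0,"ry":0,"rz":0},{"dx":0,"dy":0,"dz":0,"rx":0,"ry":0,"rz":0}]' | egrep "eef|contact"
for i in 1 2 3; do python3 -m pendant '[{"dx":0,"dy":0,"dz":-0.002,"rx":0,"ry":0,"rz":0},{"dx":0,"dy":0,"dz":0,"rx":0,"ry":0,"rz":0}]' | egrep "eef|contact"; done
```

```text
eef_pos: [390.9, 249.3, 96.8]
contact_force: [0.1, -0.4, -0.2]
eef_pos: [391.3, 249.4, 95.3]
contact_force: [0.3, -0.5, -1.3]
eef_pos: [391.2, 249.4, 93.2]
contact_force: [-0.5, 1.6, -0.2]
eef_pos: [392.0, 249.5, 92.3]
contact_force: [-1.3, -1.3, 6.4]
```

```bash
python3 -m pendant '[{"dx":0,"dy":0,"dz":0,"rx":0,"ry":0,"rz":0},{"dx":0,"dy":0,"dz":0,"rx":0,"ry":0,"rz":0},{"dx":0,"dy":0,"dz":0,"rx":0,"ry":0,"rz":0},{"dx":0,"dy":0,"dz":0,"rx":0,"ry":0,"rz":0},{"dx":0,"dy":0,"dz":0.02,"rx":0,"ry":0,"rz":0},{"dx":0,"dy":0,"dz":0.04,"rx":0,"ry":0,"rz":0},{"dx":0,"dy":0,"dz":0.04,"rx":0,"ry":0,"rz":0},{"dx":0,"dy":0,"dz":0.03,"rx":0,"ry":0,"rz":0}]' -0.4 | egrep "eef|contact|width"
python3 -m pendant '[{"dx":-0.02,"dy":0.035,"dz":0,"rx":0,"ry":0,"rz":0},{"dx":-0.02,"dy":0.035,"dz":0,"rx":0,"ry":0,"rz":0},{"dx":-0.02,"dy":0.035,"dz":0,"rx":0,"ry":0,"rz":0},{"dx":-0.02,"dy":0.035,"dz":0,"rx":0,"ry":0,"rz":0},{"dx":-0.025,"dy":0.035,"dz":0,"rx":0,"ry":0,"rz":0},{"dx":-0.025,"dy":0.035,"dz":0,"rx":0,"ry":0,"rz":0},{"dx":-0.025,"dy":0.035,"dz":0,"rx":0,"ry":0,"rz":0},{"dx":-0.025,"dy":0.035,"dz":0,"rx":0,"ry":0,"rz":0},{"dx":0,"dy":0,"dz":0,"rx":0,"ry":0,"rz":0}]' | egrep "eef|contact|width|time"
python3 - <<'E'
from h import *
im=arm.grab_frame("top"); im2=arm.grab_frame("side")
a=cv2.resize(im[165:250,165:335],(800,400),interpolation=cv2.INTER_CUBIC); cv2.imwrite("pics/f1.png",a[:,:,::-1])
b=cv2.resize(im2[165:265,160:340],(800,444),interpolation=cv2.INTER_CUBIC); cv2.imwrite("pics/f2.png",b[:,:,::-1])
E
```

```text
eef_pos: [391.5, 249.4, 223.7]
contact_force: [1.5, 0.1, 0.1]
width: 0.7
time: 44.8
eef_pos: [208.0, 532.1, 220.5]
contact_force: [0.7, 0.7, 0.0]
width: 0.702
```

View pics/f1.png

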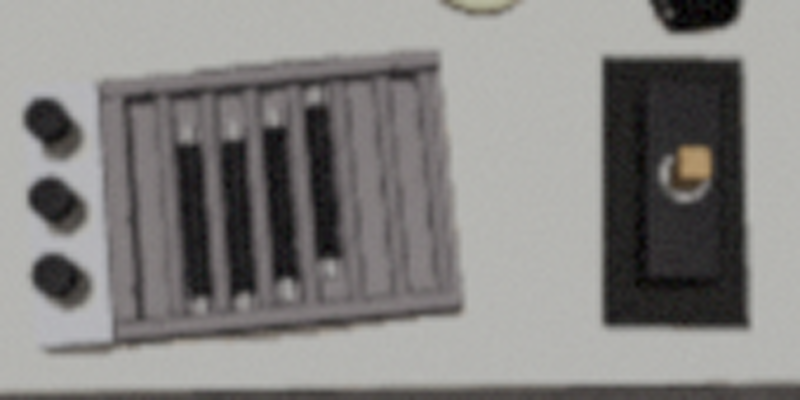

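View pics/f2.png

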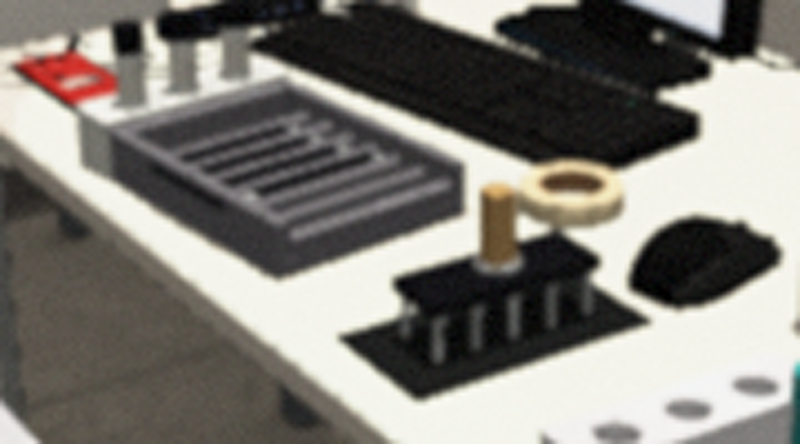

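The four rollers lie in grooves at (195,220), (237,215), (282,210) and (323,185). The three tubes stand in the block at (47,120), (52,200) and (57,278). The rake is upright in the middle of its mat at (694,162) and the rack is empty, so I hand in.

```bash
python3 -c "
from rig import arm
print(arm.job_done())"
```

```text
the job is handed in; nothing more can be done
None
```

I handed the job in at about 45 s: all four rollers lie parallel in grooves, the rake stands in the middle of its mat, and the three rack tubes are fully home in the tray block; the hand-in returned no verdict.

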